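# Clear the taped place and tip the bone-set carton into it

## Robot

A 6-joint arm with a two-finger parallel gripper is mounted at the origin on the work surface. World frame = base frame: x ahead of the robot, y to its left, z up, the work surface at z = 0. Lengths are in m, angles in rad, forces in N, time in s.
With the tool pointing down it reaches from about 0.425 to 0.95 m from the base axis. Payload 3.5 kg.
Tool frame: the origin (TCP) lies between the finger pads; the fingertips stand 17 mm ahead of it and the grasp point (between the pads) lies 2 mm behind it; z points along the fingers, y is the direction in which the jaws open and shut (so a half turn about z gives the same grasp; the last joint's range is limited). The gripper opens to 85 mm and grips with 20 to 120 N. Pads are 22 mm wide; open, the fingers measure 114 mm over their backs; the gripper's body (76 mm by 85 mm) begins 54 mm behind the grasp point. The pads swing forward as they close: fully open they stand 13 mm farther back than shut.
Start: joints at [-1.268, 0.286, 1.577, -0, 1.279, -0.15], TCP at [0.295, -0.607, 0.248] pointing down, gripper open.
Joint ranges: [-2.77, 2.77], [-0.9, 2.22], [0.21, 2.48], [-1.53, 4.67], [0.24, 2.81], [-2.84, 2.84]. Speed limits (rad/s): [2.79, 2.79, 3.14, 3.14, 3.14, 3.14].

## Interface

Orientations are given as a unit quaternion [x, y, z, w].
In Python, from plant import ctrl gives the robot as it stands.
- The arm moves only by the tool carry_out, never from a script. Its argument "commands" is a list of rows, each an object with "delta_pos": the shift along the tool's x, y, z in m, a list of three; "delta_rot": the turn, a rotation vector about the tool's x, y, z in rad, a list of three; "claw": the opening in per cent of the stroke, from 0 (shut) to 100 (fully open). A call has 1 to 8 rows; each row is the pose to reach, as a shift and turn from the pose measured when the call began, along the tool's axes at that moment; what a row does not reach only later rows make up. A row lasts 1/12 s, in which the tool goes at most 41.7 mm and 7.16 degrees, less where a joint would pass 70% of its speed; a pose out of reach is approached as far as the arm can. A call with a gripper value outside its range is refused whole. The fingers move at their own pace and stop on an object; "force" is the grip in N (left out, the last holds). Time passes only in rows, so rows that repeat a pose let the fingers close. It gives the time, the measured TCP pose, the force and the opening at its end, in the units of the state.
- ctrl.get_state(): the state, without advancing time (a new reading comes with each control period).
- ctrl.read_camera(name): name is "side" or "top"; returns (picture, depth): 384x512x3 uint8, red, green, blue; 384x512 float32, m along the optical axis (not along the pixel's ray), 0 where there is no reading.
- ctrl.camera_info(name): a dict with "fx", "fy", "cx", "cy" (pixels), "rvec" (rotation vector, rad) and "tvec" (3), from world to camera coordinates, as OpenCV has them. Camera axes: x right, y down, z forward; pixel columns grow to the right and rows downward; lengths in m; the calibration is good to about 2 mm. A picture is of the moment at which its call begins. camera_info takes no time and is no camera call.
- ctrl.sign_off(): hands the job in, once; it reports no verdict.
The state is a dict: "time": time; "qpos": joint angles; "dq": joint speeds; "joint_efforts": joint torques, N m; "eef_pos": TCP position; "tcp_rot": TCP orientation; "contact_force": force on the tool from outside, world axes, zero at the start; "wrist_torque": the same for the moment, N m; "opening": opening from 0.0 (shut) to 1.0 (fully open).
Only numpy, scipy, OpenCV 4.12 (cv2) and the standard library are available. Lean on these libraries where they do the work, as an engineer would, in place of code of your own. Each camera call takes 0.05 s, during which the arm holds its last target.

## Task

The beech pointer handle has been left lying in the carton's taped place on the shelf: push it along the shelf until all of it is off the outline. Then tip the standing carton over by pushing it in its upper half, so that it drops flat inside the outline, window up, no part beyond the tape. Only push: take nothing between the fingers, lift nothing, and leave the paperweight, clamp, knee model and hanging foot undisturbed.

Things in the scene. Friction and masses are not known exactly. Their poses are not given: they have to be found in the camera images.
- bay: the carton's place: a rectangle marked on the white shelf with flat dark tape 15 mm wide, no height to speak of; 210 mm long (its x axis) by 164 mm wide (its y axis) over the outer edges of the tape. Origin at its centre on the shelf; it does not move. Its x axis points the way the carton is to fall: the carton stands across the short tape at the -x end
- carton: brown card bone-set carton, 44 mm thick (its x) x 100 wide (its y) x 150 tall (its z), 0.2 to 0.35 kg. Origin: centre of the end it stands on, z up. Clear window in its -x face; its +x axis points along the outline's x to 0.1 rad. Pushed level near the top of the window face it turns about its lower +x edge, goes over by itself beyond a lean of 0.29 rad and lands on its back, top away from where it stood
- carton_foot_l (a point): corner of the carton's back (+x) face: at the end it stands on, +y side (x 22, y 50, z 0 mm in the carton's frame)
- carton_foot_r (a point): corner of the carton's back (+x) face: at the end it stands on, -y side (x 22, y -50, z 0 mm)
- carton_top_l (a point): corner of the carton's back (+x) face: at its top end, +y side (x 22, y 50, z 150 mm)
- carton_top_r (a point): corner of the carton's back (+x) face: at its top end, -y side (x 22, y -50, z 150 mm)
- pointer: loose beech pointer handle of flattened section, 120 mm long (its x), 28 mm wide (its y), 18 mm high, 65 g, a steel ferrule on the +x end; lies flat inside the outline, roughly lengthways. Origin at the middle of its underside. It slides and does not roll
- pointer_end_a (a point): centre of the handle's plain end (-60 mm along its x, 9 mm above its underside)
- pointer_end_b (a point): centre of the handle's ferrule end (+60 mm along its x, 9 mm above its underside)
- paperweight: loose domed green glass paperweight, 72 mm across, 43 mm high, 0.32 kg; origin at the centre of its underside. Not to be moved
- clamp: loose steel spring clamp lying on its side, about 95 mm long (its x, jaws to +x) x 60 mm x 26 mm high; origin on its underside near the pivot. Not to be moved
- knee: loose blue plastic knee-joint model, 153 mm tall on a round foot 96 mm across, standing under the raised shelf; origin at the centre of its underside. Not to be moved
- foot (a joint): sideways swing of the resin foot skeleton (230 mm long) that hangs over the knee model, its lowest bones 0.21 m up, from a steel hook on the front edge of a fixed raised white shelf (300 x 120 mm, 370 mm high) at the far left of the work; rad, 0 when hanging at rest. Not to be touched
There are look-alikes about, which are no part of the job. There is more than one size of the pointer; the job needs the smaller. Of the things that look like the carton, take the one that is nearest to the robot's base at the start.

How it is judged:
On the way, in this order (a step that is already met when the one before it is completed fails the run):
1. the handle lies wholly off the outline, the carton still standing ((y of each of pointer_end_a, pointer_end_b in the frame of bay above 0.09 m or y of each of pointer_end_a, pointer_end_b in the frame of bay below -0.09 m or x of each of pointer_end_a, pointer_end_b in the frame of bay above 0.113 m or x of each of pointer_end_a, pointer_end_b in the frame of bay below -0.113 m or horizontal distance between pointer and bay above 0.2 m) and angle between carton's own z axis and vertical below 0.1 rad and height (world z) of pointer between -0.01 and 0.03 m), for 0.2 s.
2. the carton lies flat, window up, inside the outline (angle between carton's own x axis and vertical above 3 rad and x of carton_foot_l in the frame of bay between -0.105 and 0.105 m and y of carton_foot_l in the frame of bay between -0.082 and 0.082 m and x of carton_foot_r in the frame of bay between -0.105 and 0.105 m and y of carton_foot_r in the frame of bay between -0.082 and 0.082 m and x of carton_top_l in the frame of bay between -0.105 and 0.105 m and y of carton_top_l in the frame of bay between -0.082 and 0.082 m and x of carton_top_r in the frame of bay between -0.105 and 0.105 m and y of carton_top_r in the frame of bay between -0.082 and 0.082 m and height (world z) of carton below 0.03 m), for 0.2 s.
At the end, for the whole second after the job is handed in: The carton lies on its back within 8 degrees of level, window up, all four corners inside the outer edges of the tape, at rest; the handle lies on the shelf with both ends at least 8 mm outside the tape; paperweight, clamp and knee model are within 15 mm of where they were (all of step 2 and (y of each of pointer_end_a, pointer_end_b in the frame of bay above 0.09 m or y of each of pointer_end_a, pointer_end_b in the frame of bay below -0.09 m or x of each of pointer_end_a, pointer_end_b in the frame of bay above 0.113 m or x of each of pointer_end_a, pointer_end_b in the frame of bay below -0.113 m or horizontal distance between pointer and bay above 0.2 m) and height (world z) of pointer between -0.01 and 0.03 m and linear speed of each of carton, pointer below 0.01 m/s and distance of each of paperweight, clamp, knee from where it was at the start of the episode below 0.015 m); the robot touches nothing.
It fails at once if the carton or the handle is lifted off the shelf ((height (world z) of carton above 0.037 m or (angle between carton's own z axis and vertical below 0.2 rad and height (world z) of carton above 0.014 m)) or height (world z) of pointer above 0.035 m).
It fails at once if the carton or the handle is taken between the fingers ((x of the grasp point in the frame of carton between -0.012 and 0.012 m and y of the grasp point in the frame of carton between -0.055 and 0.055 m and z of the grasp point in the frame of carton between 0 and 0.16 m) or (x of the grasp point in the frame of pointer between -0.062 and 0.062 m and y of the grasp point in the frame of pointer between -0.008 and 0.008 m and z of the grasp point in the frame of pointer between -0.005 and 0.03 m)).
It fails at once if the carton falls with the handle still on its place, or comes to rest lying outside its outline ((angle between carton's own z axis and vertical above 0.7 rad and not (y of each of pointer_end_a, pointer_end_b in the frame of bay above 0.09 m or y of each of pointer_end_a, pointer_end_b in the frame of bay below -0.09 m or x of each of pointer_end_a, pointer_end_b in the frame of bay above 0.113 m or x of each of pointer_end_a, pointer_end_b in the frame of bay below -0.113 m or horizontal distance between pointer and bay above 0.2 m)) or (angle between carton's own z axis and vertical above 1.4 rad and linear speed of carton below 0.005 m/s and angular speed of carton below 0.05 rad/s and not (x of carton_foot_l in the frame of bay between -0.109 and 0.109 m and y of carton_foot_l in the frame of bay between -0.086 and 0.086 m and x of carton_foot_r in the frame of bay between -0.109 and 0.109 m and y of carton_foot_r in the frame of bay between -0.086 and 0.086 m and x of carton_top_l in the frame of bay between -0.109 and 0.109 m and y of carton_top_l in the frame of bay between -0.086 and 0.086 m and x of carton_top_r in the frame of bay between -0.109 and 0.109 m and y of carton_top_r in the frame of bay between -0.086 and 0.086 m))).
It fails at once if the carton is pushed over by its lower half (angle between carton's own z axis and vertical between 0.12 and 0.3 rad and contact force between the fingers and carton above 0.5 N and z of the grasp point in the frame of carton below 0.075 m).
It fails at once if the paperweight, clamp or knee model is shifted or knocked over, or the hanging foot is set swinging ((distance of any of paperweight, clamp, knee from where it was at the start of the episode above 0.015 m or angle between any of paperweight, clamp, knee's own z axis and vertical above 0.3 rad) or (value of joint foot above 0.12 rad or value of joint foot below -0.12 rad)).
It also fails if it takes over 48 s, if anything falls off the work surface, if the arm or the gripper's body presses on something with over 40 N, if the wrist force passes 120 N, or if a joint passes its speed limit or range.

## Working session

There is one attempt and no reset: what is moved stays moved. The work goes in short steps, Python scripts to look and compute and a tool call to move; the robot and the scene stay as the last step left them, time stands still between calls to the robot, and variables do not carry over. Pictures are saved under pics/ and viewed, and the job is handed in when it is done.

Besides the shell and the picture viewer there is one more tool, called after "Request:" as a command line: name --argument value ..., lists and objects as JSON in quotes. carry_out: Moves the arm, as the interface text tells. Its arguments: {"type":"object","properties":{"commands":{"type":"array"},"force":{"type":"number"}},"required":["commands"]}

```bash
ls; mkdir -p pics; python3 - <<'E'
from plant import ctrl
import cv2,numpy as np
print(ctrl.get_state())
for n in("top","side"):
    p,d=ctrl.read_camera(n); i=ctrl.camera_info(n); print(n,i)
    cv2.imwrite(f"pics/{n}0.png",p[:,:,::-1]); np.save(f"{n}0.npy",d)
E
```

```text
pics
{'time': 0.0, 'qpos': array([-1.26801229e+00,  2.87155114e-01,  1.57818360e+00,  2.55841081e-05,
        1.27859364e+00, -1.49937875e-01]), 'dq': array([ 0.0009481 , -0.0003753 , -0.00031287,  0.00070357, -0.00130884,
        0.00055154]), 'joint_efforts': array([-5.72930094e-04, -4.05981266e+01, -2.92628771e+01, -2.11745237e-04,
        5.79381987e-03, -1.22459900e-05]), 'eef_pos': array([ 0.29513819, -0.60637008,  0.24695059]), 'tcp_rot': array([ 9.74489730e-01,  2.24429049e-01, -7.71065641e-05, -1.16736750e-03]), 'contact_force': array([-0.15765888, -0.20077586, -0.02124443]), 'wrist_torque': array([-0.01453842,  0.03332638, -0.0237799 ]), 'opening': 1.0044247589721509}
top {'fx': 386.61803910884066, 'fy': 386.61803910884066, 'cx': 259.9709169064375, 'cy': 186.75285559483132, 'rvec': array([ 2.08418748, -2.14286834,  0.19080932]), 'tvec': array([0.12060717, 0.60520265, 1.18766271])}
side {'fx': 480.81690419352475, 'fy': 480.81690419352475, 'cx': 250.37468527259364, 'cy': 187.62544391922404, 'rvec': array([ 2.39357841, -0.60410923,  0.21426846]), 'tvec': array([-0.45066629,  0.40115512,  1.45444952])}
```

View pics/top0.png

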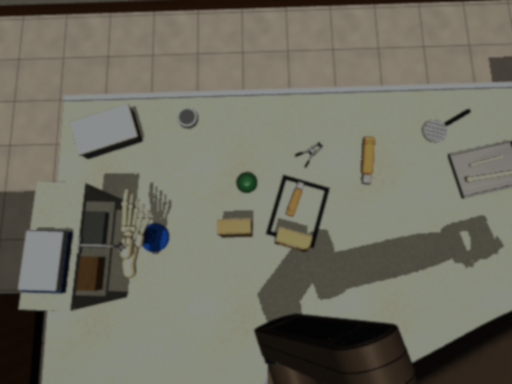

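View pics/side0.png

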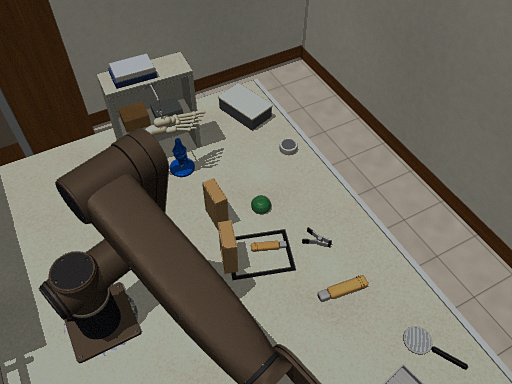

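```bash
cat > h.py <<'E'
import cv2,numpy as np
from plant import ctrl
def cam(n):
    i=ctrl.camera_info(n);K=np.array([[i['fx'],0,i['cx']],[0,i['fy'],i['cy']],[0,0,1]]);R=cv2.Rodrigues(i['rvec'])[0];return K,R,np.array(i['tvec'])
def ray(n,uv,z):
    K,R,t=cam(n);uv=np.atleast_2d(uv).astype(float)
    d=np.c_[uv,np.ones(len(uv))]@np.linalg.inv(K).T@R;c=-R.T@t
    return c+d*((z-c[2])/d[:,2])[:,None]
def proj(n,P):
    K,R,t=cam(n);P=np.atleast_2d(P);q=(P@R.T+t)@K.T;return q[:,:2]/q[:,2:]
def cloud(n,d):
    K,R,t=cam(n);v,u=np.mgrid[0:384,0:512]
    c=np.stack([(u-K[0,2])/K[0,0]*d,(v-K[1,2])/K[1,1]*d,d],-1);return (c-t)@R
def crop(img,x0,y0,x1,y1,s,name):
    cv2.imwrite(name,cv2.resize(img[y0:y1,x0:x1],None,fx=s,fy=s,interpolation=cv2.INTER_CUBIC))
E
python3 - <<'E'
from h import *
t=cv2.imread('pics/top0.png');s=cv2.imread('pics/side0.png')
crop(t,200,130,400,260,4,'pics/tc.png');crop(s,180,160,360,300,4,'pics/sc.png')
for n in('top','side'):
    K,R,tt=cam(n);print(n,'centre',-R.T@tt)
d=np.load('top0.npy');P=cloud('top',d)
for uv in [(294,239),(235,227),(295,197),(368,158),(247,182),(314,152),(155,238),(90,272)]: print(uv,P[uv[1],uv[0]].round(3))
print('base px',proj('top',[0,0,0]),proj('side',[0,0,0]))
E
```

```text
top centre [0.36830653 0.09037035 1.28356634]
side centre [ 0.10865668 -0.75101647  1.37971626]
(294, 239) [0.433 0.008 0.15 ]
(235, 227) [0.473 0.179 0.15 ]
(295, 197) [ 0.578 -0.011  0.018]
(368, 158) [ 0.703 -0.261  0.022]
(247, 182) [0.628 0.146 0.046]
(314, 152) [ 0.729 -0.081  0.024]
(155, 238) [0.456 0.452 0.016]
(90, 272) [0.355 0.564 0.229]
base px [[299.23198706 383.76355535]] [[101.39187998 320.24067701]]
```

View pics/tc.png

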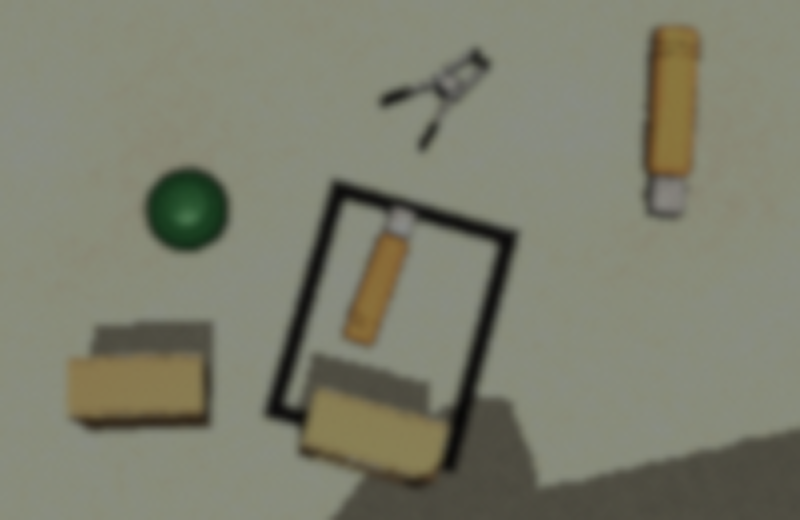

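View pics/sc.png

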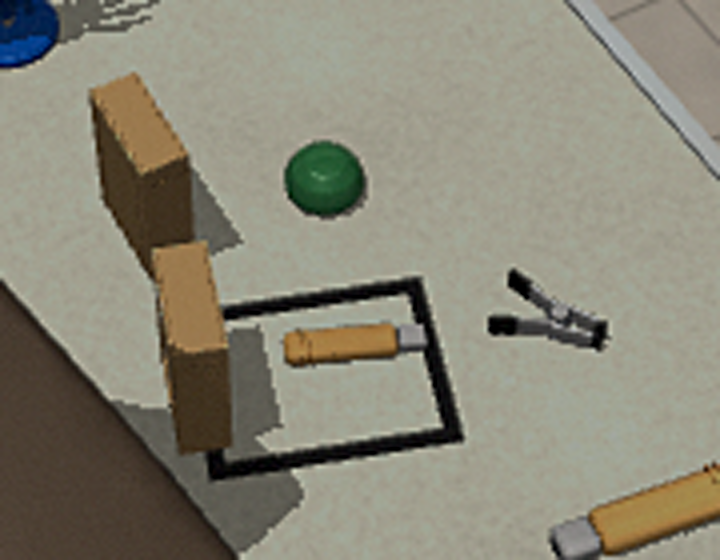

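```bash
cat > meas.py <<'E'
from h import *
def tape(n,img,box):
    x0,y0,x1,y1=box;v=img[y0:y1,x0:x1].max(2)
    m=(v<45).astype(np.uint8)
    k,l,st,c=cv2.connectedComponentsWithStats(m,connectivity=8)
    i=1+np.argmax(st[1:,4]);ys,xs=np.nonzero(l==i);return np.c_[xs+x0,ys+y0],m
def rectfit(P):
    return cv2.minAreaRect(P[:,:2].astype(np.float32)*1000)
def handle(n,img,box,z=0.018):
    x0,y0,x1,y1=box;h=cv2.cvtColor(img[y0:y1,x0:x1],cv2.COLOR_BGR2HSV)
    m=((h[...,1]>110)&(h[...,2]>80)).astype(np.uint8)
    k,l,st,c=cv2.connectedComponentsWithStats(m)
    i=1+np.argmax(st[1:,4]);ys,xs=np.nonzero(l==i);return ray(n,np.c_[xs+x0,ys+y0],z)
E
python3 - <<'E'
from meas import *
t=cv2.imread('pics/top0.png');s=cv2.imread('pics/side0.png')
for n,im,b in(('top',t,(262,170,335,260)),('side',s,(225,220,305,285))):
    px,m=tape(n,im,b);P=ray(n,px,0);r=rectfit(P);print(n,len(px),r);print(cv2.boxPoints(r).round(1).tolist())
H=handle('top',t,(275,172,320,222));print('handle top',rectfit(H))
H=handle('side',s,(248,236,295,256));print('handle side',rectfit(H))
for n in('top','side'):
    P=cloud(n,np.load(n+'0.npy'))
    q=P[(abs(P[...,2]-.15)<.006)&(P[...,0]<.5)&(P[...,0]>.35)&(abs(P[...,1])<.1)];print(n,len(q),rectfit(q),cv2.boxPoints(rectfit(q)).tolist())
    q=P[(P[...,2]>.006)&(P[...,2]<.024)&(P[...,0]<.68)&(P[...,0]>.5)&(abs(P[...,1])<.07)];print(n,len(q),rectfit(q),cv2.boxPoints(rectfit(q)).tolist())
    q=P[(P[...,2]>.006)&(P[...,2]<.06)&(P[...,0]<.72)&(P[...,0]>.55)&(P[...,1]>.09)&(P[...,1]<.2)];print('pw',len(q),rectfit(q))
    q=P[(P[...,2]>.008)&(P[...,2]<.06)&(P[...,0]<.8)&(P[...,0]>.67)&(P[...,1]>-.16)&(P[...,1]<0)];print('cl',len(q),rectfit(q))
E
```

```text
top 216 ((525.0894775390625, -88.63987731933594), (218.62518310546875, 75.28067016601562), 3.3620879650115967)
[[413.79998779296875, -57.5], [418.20001220703125, -132.60000610351562], [636.4000244140625, -119.80000305175781], [632.0, -44.70000076293945]]
side 493 ((533.899169921875, -21.62713623046875), (160.8465576171875, 207.64144897460938), 71.77752685546875)
[[410.1000061035156, -65.5999984741211], [607.4000244140625, -130.5], [657.7000122070312, 22.299999237060547], [460.3999938964844, 87.19999694824219]]
handle top ((562.74267578125, -5.450948715209961), (23.021541595458984, 91.0901107788086), 67.7959976196289)
handle side ((559.1669311523438, -11.853649139404297), (28.62261199951172, 92.80451965332031), 67.78128051757812)
top 526 ((435.84613037109375, 10.991233825683594), (99.814453125, 44.477901458740234), 72.8152084350586) [[399.8547058105469, -30.11737823486328], [442.3469543457031, -43.258575439453125], [471.8375549316406, 52.09984588623047], [429.3453063964844, 65.24104309082031]]
top 336 ((590.2216796875, 4.825477600097656), (175.03402709960938, 130.48561096191406), 1.46
[... 457 characters left out ...]
901611328, 44.896034240722656), 71.83113861083984) [[396.468505859375, -34.98799133300781], [439.1260986328125, -48.98741149902344], [471.37030029296875, 49.263816833496094], [428.71270751953125, 63.26323699951172]]
side 305 ((588.009765625, -9.218025207519531), (172.7704620361328, 129.6046905517578), 6.06571626663208) [[495.2605895996094, 46.093265533447266], [508.9557800292969, -82.78581237792969], [680.7589111328125, -64.52931213378906], [667.063720703125, 64.34976196289062]]
pw 311 ((640.6907348632812, 147.95347595214844), (153.16732788085938, 100.5518798828125), 1.0128697156906128)
cl 202 ((724.0785522460938, -83.64288330078125), (70.8629379272461, 110.4464111328125), 32.49918746948242)
```

```bash
cat > tp.py <<'E'
from meas import *
def lines(n,img,segs):
    g=img.max(2).astype(np.float32);out=[]
    for a,b in segs:
        a=np.array(a,float);b=np.array(b,float);d=(b-a)/np.linalg.norm(b-a);nn=np.array([-d[1],d[0]])
        L=np.linalg.norm(b-a);s=np.arange(0,L,1.);w=np.arange(-5,5.01,.25)
        q=a+s[:,None,None]*d+w[None,:,None]*nn
        pr=cv2.remap(g,q[...,0].astype(np.float32),q[...,1].astype(np.float32),cv2.INTER_LINEAR)
        pts=[]
        for k in range(len(s)):
            wt=np.clip(65-pr[k],0,None)
            if wt.sum()>0: pts.append(a+s[k]*d+nn*(wt@w/wt.sum()))
        W=ray(n,np.array(pts),0)[:,:2]
        l=cv2.fitLine((W*1000).astype(np.float32),cv2.DIST_HUBER,0,.01,.01).ravel();out.append(l)
        r=(W*1000-l[2:])@np.array([-l[1],l[0]]);print(n,'ang',np.degrees(np.arctan(l[1]/l[0])).round(2),'rms',r.std().round(2),len(r))
    return out
def inter(l,m):
    A=np.array([[l[0],-m[0]],[l[1],-m[1]]]);t=np.linalg.solve(A,m[2:]-l[2:]);return l[2:]+t[0]*l[:2]
E
python3 - <<'E'
from tp import *
t=cv2.imread('pics/top0.png');s=cv2.imread('pics/side0.png')
f=lambda x,y:(x/4+200,y/4+130)
l=lines('top',t,[(f(278,395),f(331,210)),(f(440,212),f(500,229)),(f(340,192),f(378,202)),(f(503,255),f(465,400))])
# left far far right
C=[inter(l[0],l[1]),inter(l[3],l[1])];print(C,np.linalg.norm(C[0]-C[1]))
g=lambda x,y:(x/4+180,y/4+160)
m=lines('side',s,[(g(235,311),g(400,289)),(g(422,300),g(448,425)),(g(422,300),g(448,425)),(g(240,468),g(440,440))])
C=[inter(m[0],m[1]),inter(m[3],m[1])];print(C,np.linalg.norm(C[0]-C[1]))
E
```

```text
top ang -18.16 rms 0.09 49
top ang 71.97 rms 0.23 16
top ang 76.19 rms 1.41 10
top ang -18.2 rms 0.29 38
[array([651.87695 ,  21.303463], dtype=float32), array([ 605.70325, -120.55437], dtype=float32)] 149.1833
side ang -18.27 rms 0.37 42
side ang 71.92 rms 1.06 32
side ang 71.92 rms 1.06 32
side ang -18.26 rms 0.3 51
[array([649.61536 ,  18.625378], dtype=float32), array([ 603.47766, -122.72383], dtype=float32)] 148.68855
```

Small pointer versus look-alikes, by pixel in the top view:
- **Pointers:** the small one lies in the outline at (295,197), the larger look-alike is at (368,158).
- **Cartons:** (294,239) is 0.43 m from the base and stands across the short tape. (235,227) is 0.51 m away, and a brown box under the raised shelf is at (90,272).

I choose pointer (295,197) and carton (294,239). The close crops above confirm both: the pointer has its grey ferrule on the far tape, and the carton stands at the tape's near end.

Bay centre is about (0.535,-0.020) with x axis at -18.2°. Pointer centre is about (0.575,-0.012) at -22°. I'll push the pointer to bay -y, which is the free side.

Request:
carry_out --commands '[{"delta_pos": [0.27, -0.22, 0.0], "delta_rot": [0, 0, -0.36], "claw": 100}, {"delta_pos": [0.27, -0.22, 0.0], "delta_rot": [0, 0, -0.36], "claw": 100}, {"delta_pos": [0.27, -0.22, 0.0], "delta_rot": [0, 0, -0.36], "claw": 100}, {"delta_pos": [0.27, -0.22, 0.0], "delta_rot": [0, 0, -0.36], "claw": 100}, {"delta_pos": [0.27, -0.22, 0.0], "delta_rot": [0, 0, -0.36], "claw": 100}, {"delta_pos": [0.27, -0.22, 0.0], "delta_rot": [0, 0, -0.36], "claw": 100}, {"delta_pos": [0.27, -0.22, 0.0], "delta_rot": [0, 0, -0.36], "claw": 100}, {"delta_pos": [0.27, -0.22, 0.0], "delta_rot": [0, 0, -0.36], "claw": 100}]'

```text
time: 0.77
eef_pos: [0.4354, -0.3023, 0.2472]
tcp_rot: [0.919, 0.395, 0.0, -0.001]
contact_force: [1.4, -0.7, -0.5]
opening: 1.002
```

```bash
cat > go.py <<'E'
from h import *
from scipy.spatial.transform import Rotation as Ro
import json
def delta(pos,R):
    s=ctrl.get_state();R0=Ro.from_quat(s['tcp_rot'])
    d=R0.inv().apply(np.array(pos)-s['eef_pos']);r=(R0.inv()*R).as_rotvec()
    print('t',round(s['time'],2),'dpos',d.round(4).tolist(),'|d|',np.linalg.norm(d).round(3),'drot',r.round(4).tolist(),'q',s['qpos'].round(3).tolist())
    open('log.txt','a').write(json.dumps([s['qpos'].tolist(),s['eef_pos'].tolist(),s['tcp_rot'].tolist()])+'\n')
def down(yaw_y): # tool y at this world angle (deg), z down
    a=np.radians(yaw_y);y=np.array([np.cos(a),np.sin(a),0]);z=np.array([0,0,-1.]);x=np.cross(y,z)
    return Ro.from_matrix(np.c_[x,y,z])
E
python3 -c "
from go import *
delta([.592,.030,.2],down(-22.2))"
```

```text
t 0.77 dpos [0.3488, -0.1148, 0.0479] |d| 0.37 drot [-0.0023, -0.0016, -0.371] q [-0.799, -0.033, 1.931, 0.001, 1.246, -0.041]
```

Request:
carry_out --commands '[{"delta_pos": [0.349, -0.115, 0.048], "delta_rot": [-0.002, -0.002, -0.371], "claw": 100}, {"delta_pos": [0.349, -0.115, 0.048], "delta_rot": [-0.002, -0.002, -0.371], "claw": 100}, {"delta_pos": [0.349, -0.115, 0.048], "delta_rot": [-0.002, -0.002, -0.371], "claw": 100}, {"delta_pos": [0.349, -0.115, 0.048], "delta_rot": [-0.002, -0.002, -0.371], "claw": 100}, {"delta_pos": [0.349, -0.115, 0.048], "delta_rot": [-0.002, -0.002, -0.371], "claw": 100}, {"delta_pos": [0.349, -0.115, 0.048], "delta_rot": [-0.002, -0.002, -0.371], "claw": 100}, {"delta_pos": [0.349, -0.115, 0.048], "delta_rot": [-0.002, -0.002, -0.371], "claw": 100}, {"delta_pos": [0.349, -0.115, 0.048], "delta_rot": [-0.002, -0.002, -0.371], "claw": 100}]'

```text
time: 1.43
eef_pos: [0.5756, -0.0028, 0.2043]
tcp_rot: [0.83, 0.558, -0.0, -0.0]
contact_force: [0.7, 0.1, 0.2]
opening: 1.001
```

```bash
python3 -c "
from go import *
delta([.592,.030,.06],down(-22.2))"
```

```text
t 1.43 dpos [0.0367, 0.0029, 0.1443] |d| 0.149 drot [-0.0008, 0.0005, 0.0003] q [-0.181, 0.11, 1.865, -0.0, 1.168, 0.206]
```

Request:
carry_out --commands '[{"delta_pos": [0.037, 0.003, 0.04], "delta_rot": [0, 0, 0], "claw": 100}, {"delta_pos": [0.037, 0.003, 0.08], "delta_rot": [0, 0, 0], "claw": 100}, {"delta_pos": [0.037, 0.003, 0.11], "delta_rot": [0, 0, 0], "claw": 100}, {"delta_pos": [0.037, 0.003, 0.13], "delta_rot": [0, 0, 0], "claw": 100}, {"delta_pos": [0.037, 0.003, 0.144], "delta_rot": [0, 0, 0], "claw": 100}, {"delta_pos": [0.037, 0.003, 0.144], "delta_rot": [0, 0, 0], "claw": 100}]'

```text
time: 1.93
eef_pos: [0.5893, 0.0306, 0.0561]
tcp_rot: [0.83, 0.558, -0.003, -0.003]
contact_force: [-1.2, 0.5, -0.2]
opening: 1.0
```

```bash
python3 -c "
from go import *
p,d=ctrl.read_camera('side');cv2.imwrite('pics/s1.png',p[:,:,::-1]);crop(p[:,:,::-1],180,160,360,300,4,'pics/s1c.png')
delta([.592,.030,.012],down(-22.2))"
```

```text
t 1.98 dpos [0.0002, 0.0011, 0.0468] |d| 0.047 drot [-0.0041, 0.0014, 0.0] q [-0.12, 0.334, 1.898, -0.0, 0.914, 0.268]
```

View pics/s1c.png

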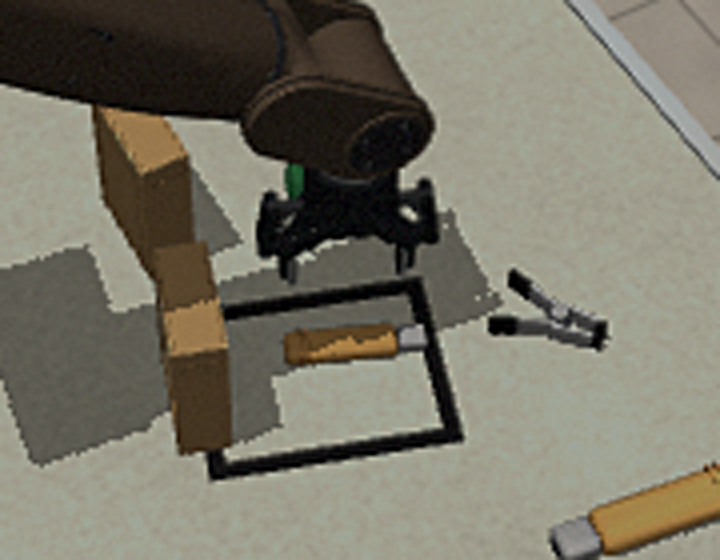

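The side crop shows the open fingers at crop (285,265) and (405,262). They are beyond the pointer at (290-425,345), on the +y side and parallel to it. Next I lower and push along tool -x.

Request:
carry_out --commands '[{"delta_pos": [0, 0.001, 0.025], "delta_rot": [-0.004, 0.001, 0], "claw": 100}, {"delta_pos": [0, 0.001, 0.04], "delta_rot": [-0.004, 0.001, 0], "claw": 100}, {"delta_pos": [0, 0.001, 0.047], "delta_rot": [-0.004, 0.001, 0], "claw": 100}, {"delta_pos": [0, 0.001, 0.047], "delta_rot": [-0.004, 0.001, 0], "claw": 100}]'

```text
time: 2.32
eef_pos: [0.592, 0.0295, 0.012]
tcp_rot: [0.83, 0.558, -0.0, 0.0]
contact_force: [-0.3, -0.7, 0.2]
opening: 1.0
```

Request:
carry_out --commands '[{"delta_pos": [-0.01, 0, 0], "delta_rot": [0, 0, 0], "claw": 100}, {"delta_pos": [-0.02, 0, 0], "delta_rot": [0, 0, 0], "claw": 100}, {"delta_pos": [-0.03, 0, 0], "delta_rot": [0, 0, 0], "claw": 100}, {"delta_pos": [-0.04, 0, 0], "delta_rot": [0, 0, 0], "claw": 100}, {"delta_pos": [-0.05, 0, 0], "delta_rot": [0, 0, 0], "claw": 100}, {"delta_pos": [-0.06, 0, 0], "delta_rot": [0, 0, 0], "claw": 100}]'

```text
time: 2.82
eef_pos: [0.5692, -0.0273, 0.0126]
tcp_rot: [0.83, 0.557, 0.0, 0.0]
contact_force: [-0.2, 1.0, 0.9]
opening: 1.001
```

```bash
python3 -c "
from go import *
p,d=ctrl.read_camera('side');cv2.imwrite('pics/s2.png',p[:,:,::-1]);crop(p[:,:,::-1],180,160,360,300,4,'pics/s2c.png')
delta([.592-.150*.378,.030-.150*.926,.012],down(-22.2))"
```

```text
t 2.87 dpos [-0.087, -0.0002, 0.0004] |d| 0.087 drot [-0.0001, 0.0013, -0.0018] q [-0.228, 0.368, 1.962, -0.002, 0.812, 0.163]
```

View pics/s2c.png

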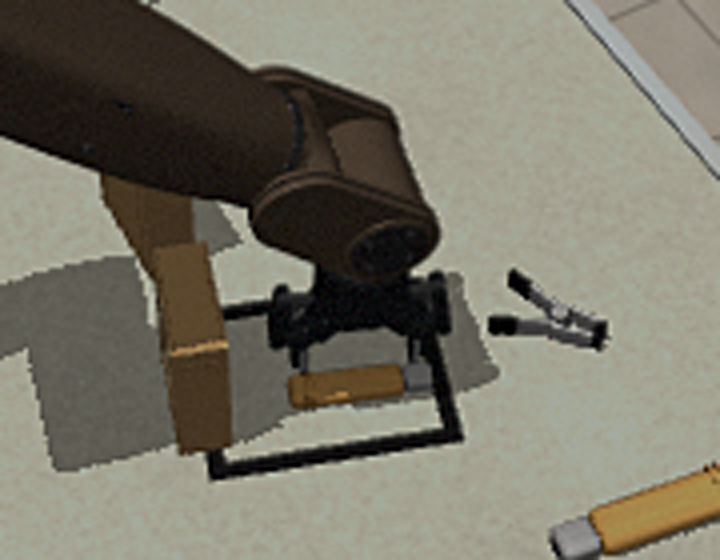

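The pointer is moving squarely ahead of both fingers (wood at crop (345,385)) and the carton is untouched. I continue the push.

Request:
carry_out --commands '[{"delta_pos": [-0.012, 0, 0], "delta_rot": [0, 0, 0], "claw": 100}, {"delta_pos": [-0.024, 0, 0], "delta_rot": [0, 0, 0], "claw": 100}, {"delta_pos": [-0.036, 0, 0], "delta_rot": [0, 0, 0], "claw": 100}, {"delta_pos": [-0.048, 0, 0], "delta_rot": [0, 0, 0], "claw": 100}, {"delta_pos": [-0.06, 0, 0], "delta_rot": [0, 0, 0], "claw": 100}, {"delta_pos": [-0.072, 0, 0], "delta_rot": [0, 0, 0], "claw": 100}, {"delta_pos": [-0.082, 0, 0], "delta_rot": [0, 0, 0], "claw": 100}, {"delta_pos": [-0.09, 0, 0], "delta_rot": [0, 0, 0], "claw": 100}]'

```text
time: 3.53
eef_pos: [0.5338, -0.113, 0.0123]
tcp_rot: [0.831, 0.557, -0.001, 0.0]
contact_force: [0.5, 0.6, 0.8]
opening: 0.997
```

```bash
python3 -c "
from go import *
p,d=ctrl.read_camera('side');cv2.imwrite('pics/s3.png',p[:,:,::-1]);crop(p[:,:,::-1],180,160,360,300,4,'pics/s3c.png')
s=ctrl.get_state();print(s['eef_pos'],s['contact_force'])"
```

```text
[ 0.53351227 -0.11381289  0.01230688] [-0.04615989 -0.42881874 -0.36716662]
```

View pics/s3c.png

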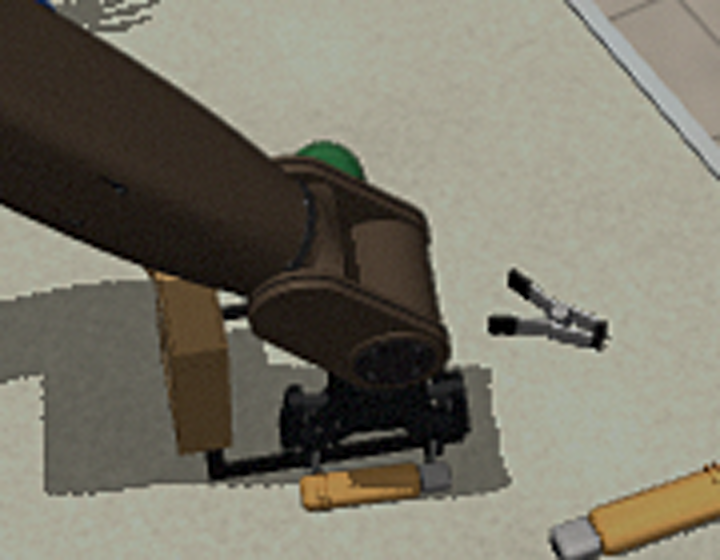

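```bash
python3 -c "
from meas import *
s=cv2.imread('pics/s3.png')
H=handle('side',s,(250,272,296,292));r=rectfit(H);print(r)
c=np.array([533.9,-21.6]);a=np.radians(-18.2);X=np.array([np.cos(a),np.sin(a)]);Y=np.array([-X[1],X[0]])
for b in cv2.boxPoints(r): print((b-c)@X,(b-c)@Y)
"
```

```text
((508.309814453125, -134.85377502441406), (28.549983978271484, 93.42058563232422), 68.04070281982422)
-36.482574030156165 -126.7623419679679
56.737040064078805 -132.8874454838093
58.60886909133968 -104.39891707273249
-34.6107450028953 -98.27381355689108
```

The pointer's wooden part is now at bay y -98 to -133 mm, wholly outside the tape. I back off and rise.

Request:
carry_out --commands '[{"delta_pos": [0.012, 0, 0], "delta_rot": [0, 0, 0], "claw": 100}, {"delta_pos": [0.015, 0, -0.02], "delta_rot": [0, 0, 0], "claw": 100}, {"delta_pos": [0.015, 0, -0.06], "delta_rot": [0, 0, 0], "claw": 100}, {"delta_pos": [0.015, 0, -0.1], "delta_rot": [0, 0, 0], "claw": 80}, {"delta_pos": [0.015, 0, -0.14], "delta_rot": [0, 0, 0], "claw": 60}, {"delta_pos": [0.015, 0, -0.18], "delta_rot": [0, 0, 0], "claw": 40}, {"delta_pos": [0.015, 0, -0.22], "delta_rot": [0, 0, 0], "claw": 30}, {"delta_pos": [0.015, 0, -0.26], "delta_rot": [0, 0, 0], "claw": 30}]'

```text
time: 4.25
eef_pos: [0.5393, -0.0981, 0.2742]
tcp_rot: [0.831, 0.557, -0.001, 0.0]
contact_force: [0.6, -0.2, 0.2]
opening: 0.309
```

```bash
python3 - <<'E'
from go import *
delta([.535,-.11,.3],down(-22.2))
from scipy.optimize import least_squares
L=[json.loads(l) for l in open('log.txt')]
L.append([[-1.26801229e+00,2.87155114e-01,1.57818360e+00,0,1.27859364e+00,-.14993],[0.29513819,-0.60637008,0.24695059],[0.97448973,.22442905,-.0000771,-.00116737]])
q=np.array([l[0] for l in L]);p=np.array([l[1] for l in L])
r=np.hypot(p[:,0],p[:,1]);z=p[:,2];print(np.arctan2(p[:,1],p[:,0])-q[:,0])
def f(x):
    r0,h,L1,L2,L3=x;a=q[:,1];b=a+q[:,2];c=b+q[:,4]
    return np.r_[r0+L1*np.sin(a)+L2*np.sin(b)+L3*np.sin(c)-r,h+L1*np.cos(a)+L2*np.cos(b)+L3*np.cos(c)-z]
def g(y): # with forearm lateral offset e
    return np.r_[f(y[:5])]
s=least_squares(f,[0,.3,.4,.4,.2]);print(s.x,s.fun.round(4))
for l in L: print(Ro.from_quat(l[2]).as_matrix().round(2).tolist(),np.round(l[0],2))
E
```

```text
t 4.25 dpos [-0.0127, 0.0005, -0.0257] |d| 0.029 drot [-0.0003, 0.0017, -0.0018] q [-0.364, -0.013, 1.862, -0.002, 1.294, 0.025]
[0.19200974 0.17608134 0.17120137 0.17768972 0.18437424 0.1501909 ]
[0.00727884 0.09257759 0.42195993 0.568052   0.08424055] [ 0.001   0.0002  0.0015  0.0018 -0.0003 -0.0042  0.0002  0.0001 -0.0006
 -0.0013  0.0003  0.0012]
[[0.69, 0.73, -0.0], [0.73, -0.69, 0.0], [0.0, -0.0, -1.0]] [-0.8  -0.03  1.93  0.    1.25 -0.04]
[[0.38, 0.93, -0.0], [0.93, -0.38, -0.0], [-0.0, -0.0, -1.0]] [-0.18  0.11  1.86 -0.    1.17  0.21]
[[0.38, 0.93, -0.0], [0.93, -0.38, 0.0], [-0.0, -0.0, -1.0]] [-0.12  0.33  1.9  -0.    0.91  0.27]
[[0.38, 0.93, -0.0], [0.93, -0.38, -0.0], [-0.0, -0.0, -1.0]] [-0.23  0.37  1.96 -0.    0.81  0.16]
[[0.38, 0.93, -0.0], [0.93, -0.38, -0.0], [-0.0, -0.0, -1.0]] [-0.36 -0.01  1.86 -0.    1.29  0.03]
[[0.9, 0.44, -0.0], [0.44, -0.9, 0.0], [0.0, -0.0, -1.0]] [-1.27  0.29  1.58  0.    1.28 -0.15]
```

```bash
python3 - <<'E'
from go import *
from scipy.optimize import least_squares
L=[json.loads(l) for l in open('log.txt')]
L.append([[-1.26801229e+00,2.87155114e-01,1.57818360e+00,0,1.27859364e+00,-.14993],[0.29513819,-0.60637008,0.24695059],[0.97448973,.22442905,-.0000771,-.00116737]])
q=np.array([l[0] for l in L]);p=np.array([l[1] for l in L])
u=p[:,0]*np.cos(q[:,0])+p[:,1]*np.sin(q[:,0]);v=-p[:,0]*np.sin(q[:,0])+p[:,1]*np.cos(q[:,0]);print('v',v)
def f(x):
    r0,hm,L1,L2=x;a=q[:,1];b=a+q[:,2]
    return np.r_[r0+L1*np.sin(a)+L2*np.sin(b)-u,hm+L1*np.cos(a)+L2*np.cos(b)-p[:,2]]
s=least_squares(f,[0,.1,.4,.4]);print(s.x,s.fun.round(4));r0,hm,L1,L2=s.x
for L3 in(.22,.27):
  for th in(0,.4,.8,1.1,1.4):
    for U in(.33,.36,.40,.43):
      z=.14;wx=U-L3*np.sin(th)-r0;wz=z-hm-L3+L3*np.cos(th)
      D=np.hypot(wx,wz);c3=(D*D-L1**2-L2**2)/(2*L1*L2)
      if abs(c3)>1: print(L3,th,U,'x');continue
      q3=np.arccos(c3);q2=np.arctan2(wx,wz)-np.arctan2(L2*np.sin(q3),L1+L2*np.cos(q3));q5=np.pi-th-q2-q3
      print(L3,th,U,np.round([q2,q3,q5],2),'ok' if q2>-.9 and q3<2.48 and q5>.24 else '')
E
```

```text
v [0.10115235 0.10082961 0.10084214 0.10060294 0.10049955 0.1009057 ]
[-0.00270274  0.00600959  0.42461387  0.56863592] [ 0.0015  0.      0.0019  0.0021 -0.0004 -0.0051  0.0004  0.0002 -0.0007
 -0.0015  0.0005  0.0012]
0.22 0 0.33 [-0.43  2.46  1.11] ok
0.22 0 0.36 [-0.33  2.39  1.08] ok
0.22 0 0.4 [-0.22  2.3   1.05] ok
0.22 0 0.43 [-0.14  2.24  1.04] ok
0.22 0.4 0.33 [-0.74  2.66  0.82] 
0.22 0.4 0.36 [-0.61  2.6   0.75] 
0.22 0.4 0.4 [-0.45  2.51  0.69] 
0.22 0.4 0.43 [-0.35  2.44  0.65] ok
0.22 0.8 0.33 [-1.11  2.9   0.56] 
0.22 0.8 0.36 [-0.87  2.81  0.4 ] 
0.22 0.8 0.4 [-0.64  2.71  0.27] 
0.22 0.8 0.43 [-0.51  2.64  0.21] 
0.22 1.1 0.33 x
0.22 1.1 0.36 [-1.03  2.97  0.1 ] 
0.22 1.1 0.4 [-0.67  2.84 -0.12] 
0.22 1.1 0.43 [-0.5   2.76 -0.21] 
0.22 1.4 0.33 x
0.22 1.4 0.36 [-0.83  3.03 -0.46] 
0.22 1.4 0.4 [-0.45  2.88 -0.69] 
0.22 1.4 0.43 [-0.3   2.8  -0.75] 
0.27 0 0.33 [-0.43  2.46  1.11] ok
0.27 0 0.36 [-0.33  2.39  1.08] ok
0.27 0 0.4 [-0.22  2.3   1.05] ok
0.27 0 0.43 [-0.14  2.24  1.04] ok
0.27 0.4 0.33 [-0.83  2.71  0.86] 
0.27 0.4 0.36 [-0.68  2.65  0.78] 
0.27 0.4 0.4 [-0.52  2.56  0.7 ] 
0.27 0.4 0.43 [-0.41  2.49  0.66] 
0.27 0.8 0.33 [-1.64  3.07  0.92] 
0.27 0.8 0.36 [-1.14  2.93  0.55] 
0.27 0.8 0.4 [-0.8   2.81  0.33] 
0.27 0.8 0.43 [-0.63  2.74  0.23] 
0.27 1.1 0.33 x
0.27 1.1 0.36 x
0.27 1.1 0.4 [-0.92  2.99 -0.02] 
0.27 1.1 0.43 [-0.63  2.88 -0.2 ] 
0.27 1.4 0.33 x
0.27 1.4 0.36 x
0.27 1.4 0.4 [-0.41  2.98 -0.83] 
0.27 1.4 0.43 [-0.23  2.89 -0.92]
```

```bash
python3 -c "
from go import *
delta([.375,.029,.28],down(71.8))"
```

```text
t 4.25 dpos [0.0552, -0.2003, -0.0058] |d| 0.208 drot [-0.0017, 0.001, -1.6424] q [-0.364, -0.013, 1.862, -0.002, 1.294, 0.025]
```

Request:
carry_out --commands '[{"delta_pos": [0.01, -0.02, -0.02], "delta_rot": [0, 0, -0.12], "claw": 30}, {"delta_pos": [0.01, -0.04, -0.03], "delta_rot": [0, 0, -0.24], "claw": 30}, {"delta_pos": [0.02, -0.06, -0.03], "delta_rot": [0, 0, -0.36], "claw": 30}, {"delta_pos": [0.03, -0.08, -0.03], "delta_rot": [0, 0, -0.48], "claw": 30}, {"delta_pos": [0.03, -0.1, -0.03], "delta_rot": [0, 0, -0.6], "claw": 30}, {"delta_pos": [0.035, -0.12, -0.03], "delta_rot": [0, 0, -0.72], "claw": 30}, {"delta_pos": [0.04, -0.14, -0.03], "delta_rot": [0, 0, -0.84], "claw": 30}, {"delta_pos": [0.045, -0.16, -0.03], "delta_rot": [0, 0, -0.96], "claw": 30}]'

```text
time: 4.92
eef_pos: [0.4075, 0.0057, 0.304]
tcp_rot: [0.476, 0.879, -0.001, -0.0]
contact_force: [-0.1, -0.4, 0.3]
opening: 0.302
```

```bash
python3 -c "
from go import *
delta([.375,.029,.28],down(71.8))"
```

```text
t 4.92 dpos [0.0372, -0.0144, 0.024] |d| 0.047 drot [-0.0017, -0.0002, -0.6755] q [-0.235, -0.385, 2.121, -0.001, 1.406, -0.813]
```

Request:
carry_out --commands '[{"delta_pos": [0.02, -0.007, 0], "delta_rot": [0, 0, -0.12], "claw": 30}, {"delta_pos": [0.03, -0.014, 0], "delta_rot": [0, 0, -0.24], "claw": 30}, {"delta_pos": [0.037, -0.014, 0.01], "delta_rot": [0, 0, -0.36], "claw": 30}, {"delta_pos": [0.037, -0.014, 0.02], "delta_rot": [0, 0, -0.48], "claw": 30}, {"delta_pos": [0.037, -0.014, 0.024], "delta_rot": [0, 0, -0.6], "claw": 30}, {"delta_pos": [0.037, -0.014, 0.024], "delta_rot": [0, 0, -0.675], "claw": 30}, {"delta_pos": [0.037, -0.014, 0.024], "delta_rot": [0, 0, -0.675], "claw": 30}]'

```text
time: 5.5
eef_pos: [0.3752, 0.0299, 0.2796]
tcp_rot: [0.157, 0.988, -0.001, -0.001]
contact_force: [0.8, -0.7, -0.8]
opening: 0.298
```

```bash
python3 -c "
from go import *
delta([.375,.029,.13],down(71.8))
for n in('top','side'):
    p,d=ctrl.read_camera(n);cv2.imwrite('pics/%s4.png'%n,p[:,:,::-1]);np.save(n+'4.npy',d)
crop(p[:,:,::-1],130,130,330,280,4,'pics/s4c.png')"
```

```text
t 5.5 dpos [-0.0004, -0.0007, 0.1496] |d| 0.15 drot [-0.0015, -0.0016, 0.002] q [-0.191, -0.458, 2.214, -0.001, 1.387, -1.446]
```

View pics/s4c.png

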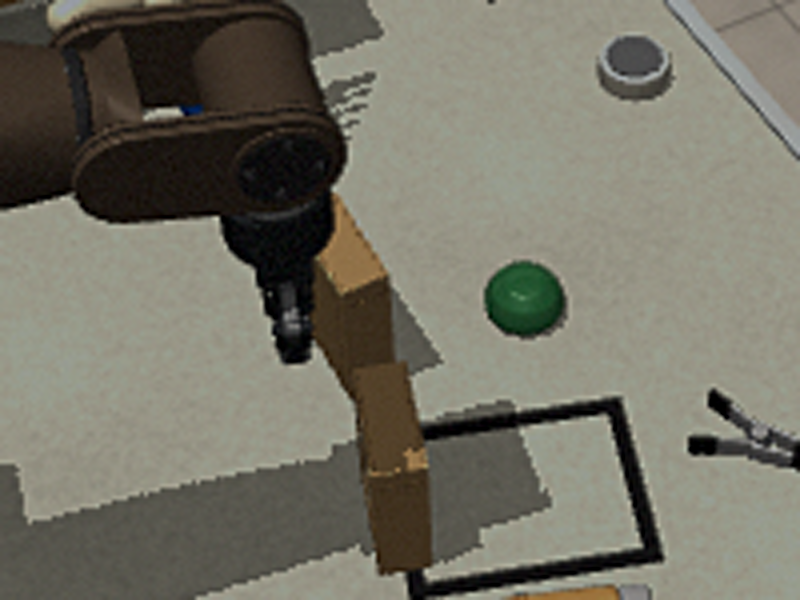

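View pics/top4.png

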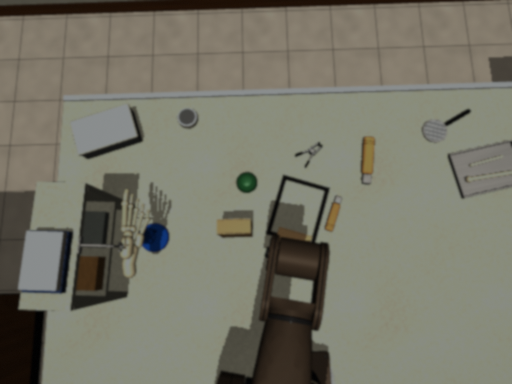

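Fingers are behind the carton at crop (290,350), the carton stands unmoved, and the pointer is clear of the outline at top (333,213). I check the carton pose from the depth image, then descend.

```bash
python3 - <<'E'
from meas import *
P=cloud('side',np.load('side4.npy'))
q=P[(abs(P[...,2]-.15)<.006)&(P[...,0]<.5)&(P[...,0]>.38)&(P[...,1]<.1)&(P[...,1]>-.1)];print(rectfit(q))
t=cv2.imread('pics/top4.png');H=handle('top',t,(318,190,350,240));r=rectfit(H);print(r)
c=np.array([536.2,-19.2]);a=np.radians(-18.2);X=np.array([np.cos(a),np.sin(a)]);Y=np.array([-X[1],X[0]])
for b in cv2.boxPoints(r): print((b-c)@X,(b-c)@Y)
E
```

```text
((434.05841064453125, 8.042377471923828), (103.83575439453125, 44.802818298339844), 72.856689453125)
((510.39276123046875, -129.6587371826172), (24.289470672607422, 91.35432434082031), 69.54119873046875)
-36.136371791167846 -123.32822514018513
55.14697465726198 -126.92880520142934
56.10430202880515 -102.65820483641596
-35.179044419624645 -99.05762477517177
```

Request:
carry_out --commands '[{"delta_pos": [0, 0, 0.03], "delta_rot": [0, 0, 0], "claw": 30}, {"delta_pos": [0, 0, 0.06], "delta_rot": [0, 0, 0], "claw": 30}, {"delta_pos": [0, 0, 0.09], "delta_rot": [0, 0, 0], "claw": 30}, {"delta_pos": [0, 0, 0.115], "delta_rot": [0, 0, 0], "claw": 30}, {"delta_pos": [0, 0, 0.135], "delta_rot": [0, 0, 0], "claw": 30}, {"delta_pos": [0, 0, 0.148], "delta_rot": [0, 0, 0], "claw": 30}, {"delta_pos": [0, 0, 0.15], "delta_rot": [0, 0, 0], "claw": 30}, {"delta_pos": [0, 0, 0.15], "delta_rot": [0, 0, 0], "claw": 30}]'

```text
time: 6.27
eef_pos: [0.375, 0.0297, 0.1296]
tcp_rot: [0.159, 0.987, -0.001, -0.001]
contact_force: [0.1, 1.4, 0.4]
opening: 0.298
```

```bash
python3 -c "
from go import *
delta([.4025,.020,.13],down(71.8))
p,d=ctrl.read_camera('side');crop(p[:,:,::-1],130,130,330,280,4,'pics/s5c.png')"
```

```text
t 6.27 dpos [-0.0292, -0.0005, -0.0004] |d| 0.029 drot [-0.0016, -0.0025, -0.0026] q [-0.192, -0.28, 2.374, -0.002, 1.05, -1.442]
```

View pics/s5c.png

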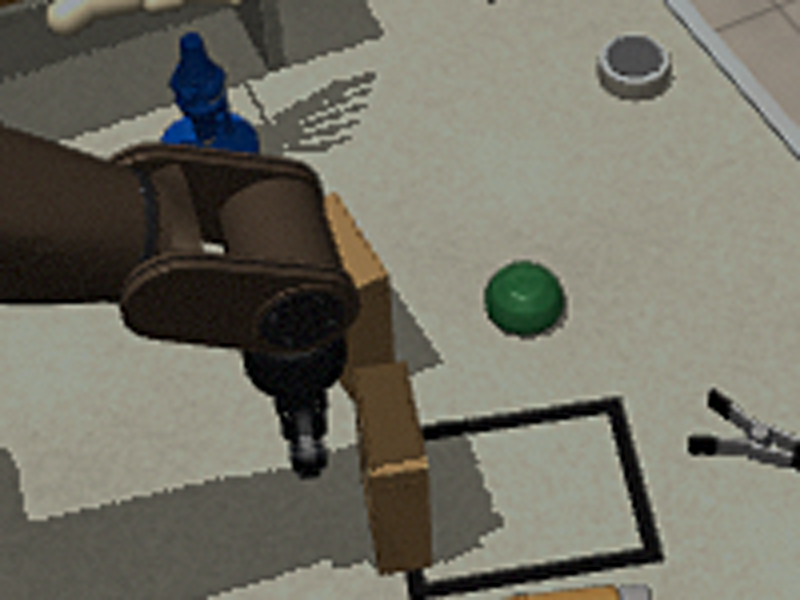

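Request:
carry_out --commands '[{"delta_pos": [-0.006, 0, 0], "delta_rot": [0, 0, 0], "claw": 30}, {"delta_pos": [-0.012, 0, 0], "delta_rot": [0, 0, 0], "claw": 30}, {"delta_pos": [-0.018, 0, 0], "delta_rot": [0, 0, 0], "claw": 30}, {"delta_pos": [-0.023, 0, 0], "delta_rot": [0, 0, 0], "claw": 30}, {"delta_pos": [-0.028, 0, 0], "delta_rot": [0, 0, 0], "claw": 30}, {"delta_pos": [-0.033, 0, 0], "delta_rot": [0, 0, 0], "claw": 30}, {"delta_pos": [-0.038, 0, 0], "delta_rot": [0, 0, 0], "claw": 30}, {"delta_pos": [-0.042, 0, 0], "delta_rot": [0, 0, 0], "claw": 30}]'

```text
time: 6.98
eef_pos: [0.4162, 0.0161, 0.1306]
tcp_rot: [0.159, 0.987, -0.001, -0.0]
contact_force: [-0.9, -0.2, 0.2]
opening: 0.299
```

```bash
python3 -c "
from go import *
delta([.435,.009,.13],down(71.8))
p,d=ctrl.read_camera('side');np.save('side6.npy',d);crop(p[:,:,::-1],130,130,330,280,4,'pics/s6c.png')"
```

```text
t 6.98 dpos [-0.0201, -0.0008, 0.0006] |d| 0.02 drot [-0.0014, -0.0004, -0.0025] q [-0.205, -0.17, 2.285, -0.002, 1.027, -1.455]
```

View pics/s6c.png

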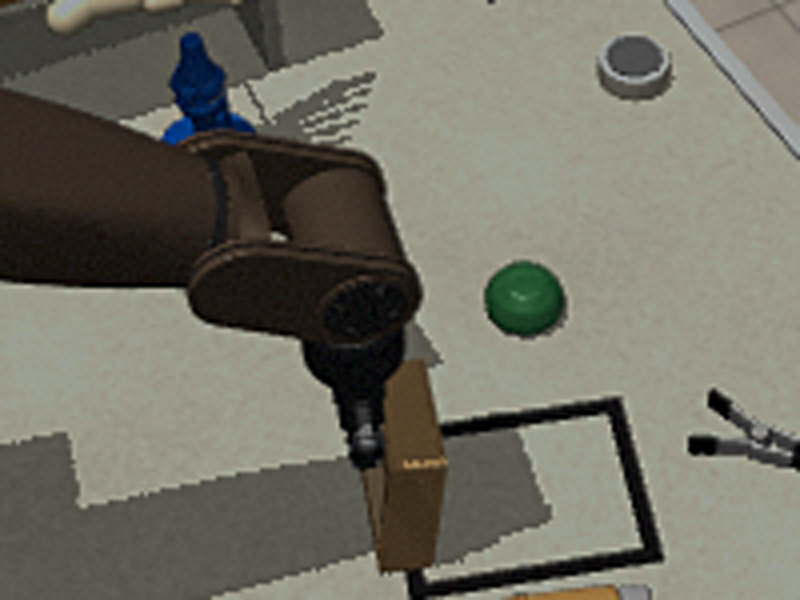

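The carton is leaning: its top edge moved from crop x 427 to 447 while the foot stayed at (405,570), so it tips rather than slides. I continue.

Request:
carry_out --commands '[{"delta_pos": [-0.006, 0, 0], "delta_rot": [0, 0, 0], "claw": 30}, {"delta_pos": [-0.012, 0, 0], "delta_rot": [0, 0, 0], "claw": 30}, {"delta_pos": [-0.018, 0, 0], "delta_rot": [0, 0, 0], "claw": 30}, {"delta_pos": [-0.024, 0, 0], "delta_rot": [0, 0, 0], "claw": 30}, {"delta_pos": [-0.028, 0, 0], "delta_rot": [0, 0, 0], "claw": 30}, {"delta_pos": [-0.032, 0, 0], "delta_rot": [0, 0, 0], "claw": 30}, {"delta_pos": [-0.034, 0, 0], "delta_rot": [0, 0, 0], "claw": 30}, {"delta_pos": [-0.034, 0, 0], "delta_rot": [0, 0, 0], "claw": 30}]'

```text
time: 7.7
eef_pos: [0.4494, 0.005, 0.1309]
tcp_rot: [0.16, 0.987, -0.001, 0.0]
contact_force: [0.5, -1.2, 1.0]
opening: 0.298
```

```bash
python3 -c "
from go import *
delta([.435,.009,.13],down(71.8))
p,d=ctrl.read_camera('side');np.save('side7.npy',d);crop(p[:,:,::-1],130,130,330,280,4,'pics/s7c.png')"
```

```text
t 7.7 dpos [0.015, -0.0007, 0.0009] |d| 0.015 drot [-0.0013, 0.0007, -0.0028] q [-0.215, -0.087, 2.211, -0.002, 1.017, -1.464]
```

View pics/s7c.png

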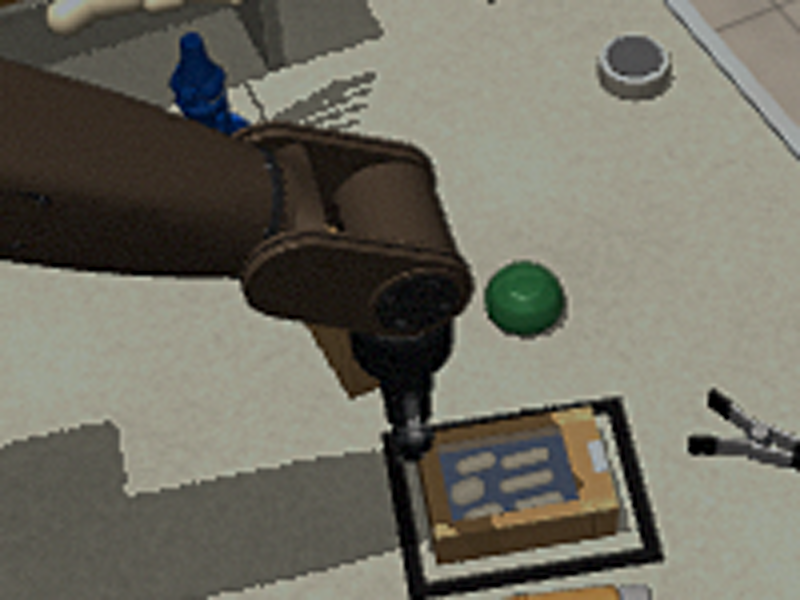

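The carton has fallen on its back inside the outline, window up (crop (435-620, 410-565)). I retreat straight up and measure.

Request:
carry_out --commands '[{"delta_pos": [0.01, 0, -0.02], "delta_rot": [0, 0, 0], "claw": 30}, {"delta_pos": [0.02, 0, -0.05], "delta_rot": [0, 0, 0], "claw": 30}, {"delta_pos": [0.03, 0, -0.09], "delta_rot": [0, 0, 0], "claw": 30}, {"delta_pos": [0.04, 0, -0.12], "delta_rot": [0, 0, 0], "claw": 30}, {"delta_pos": [0.05, 0, -0.15], "delta_rot": [0, 0, 0], "claw": 30}, {"delta_pos": [0.06, 0, -0.17], "delta_rot": [0, 0, 0], "claw": 30}, {"delta_pos": [0.06, 0, -0.17], "delta_rot": [0, 0, 0], "claw": 30}]'

```text
time: 8.33
eef_pos: [0.393, 0.0244, 0.3063]
tcp_rot: [0.159, 0.987, -0.001, 0.005]
contact_force: [-0.1, 0.1, -0.1]
opening: 0.296
```

```bash
python3 - <<'E'
from meas import *
a=np.radians(-18.2);X=np.array([np.cos(a),np.sin(a)]);Y=np.array([-X[1],X[0]])
for n,c in(('top',[536.2,-19.2]),('side',[533.9,-21.6])):
    p,d=ctrl.read_camera(n);im=p[:,:,::-1].copy();cv2.imwrite(f'pics/{n}8.png',im);P=cloud(n,d)
    b=(P[...,:2]*1000-c);bx=b@X;by=b@Y
    m=(P[...,2]>.036)&(P[...,2]<.055)&(abs(bx)<115)&(abs(by)<90)
    q=np.c_[bx[m],by[m]];print(n,m.sum(),'top-face bay box',np.array(cv2.boxPoints(cv2.minAreaRect(q.astype(np.float32)))).round(1).tolist(),'z',np.percentile(P[...,2][m],[5,50,95]).round(3))
    A=np.c_[bx[m],by[m],np.ones(m.sum())];print('slope',np.linalg.lstsq(A,P[...,2][m]*1000,rcond=None)[0])
    k=(P[...,2]>.008)&(P[...,2]<.025)&(abs(bx)<115)&(by<-88)&(by>-150)
    q=np.c_[bx[k],by[k]];print('pointer',k.sum(),np.array(cv2.boxPoints(cv2.minAreaRect(q.astype(np.float32)))).round(1).tolist())
crop(im,170,150,370,300,4,'pics/s8c.png')
t=cv2.imread('pics/top8.png');crop(t,200,130,400,280,4,'pics/t8c.png')
t0=cv2.imread('pics/top0.png')
for nm,(x0,y0,x1,y1) in dict(pw=(230,165,265,200),clamp=(290,135,330,170),knee=(140,218,172,256)).items():
    g0=t0[y0:y1,x0:x1].astype(float);g1=t[y0:y1,x0:x1].astype(float)
    print(nm,cv2.phaseCorrelate(g0.mean(2),g1.mean(2)),abs(g0-g1).mean())
print(ctrl.get_state()['contact_force'],ctrl.get_state()['time'])
E
```

```text
top 1317 top-face bay box [[-79.30000305175781, 47.70000076293945], [-77.5999984741211, -52.20000076293945], [72.5999984741211, -49.70000076293945], [70.9000015258789, 50.20000076293945]] z [0.04  0.044 0.048]
slope [8.12589746e-03 2.70493100e-04 4.39073338e+01]
pointer 297 [[-37.29999923706055, -124.0999984741211], [82.0, -129.89999389648438], [83.4000015258789, -101.5], [-35.900001525878906, -95.69999694824219]]
side 1229 top-face bay box [[-78.80000305175781, -55.29999923706055], [72.30000305175781, -55.5], [72.4000015258789, 49.900001525878906], [-78.5999984741211, 50.20000076293945]] z [0.037 0.042 0.048]
slope [2.99672406e-03 5.19907788e-04 4.23003422e+01]
pointer 306 [[-38.5, -129.89999389648438], [80.69999694824219, -143.39999389648438], [84.80000305175781, -106.5999984741211], [-34.29999923706055, -93.0999984741211]]
pw ((0.0021495336859089775, -0.005925466377163957), 1.0067470611963492) 2.4527891156462585
clamp ((0.06455542169452855, -0.017595268398345354), 0.8592767509742717) 2.8695238095238094
knee ((0.03553699270107025, -0.12543811599893218), 0.9855952746038465) 1.8637609649122806
[ 0.48297594  0.61455353 -0.5862368 ] 8.4333
```

View pics/s8c.png

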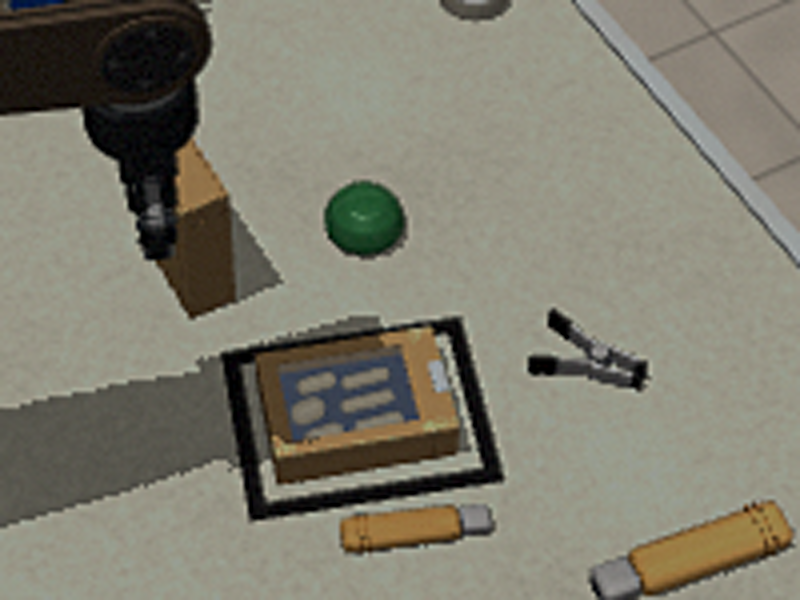

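View pics/t8c.png

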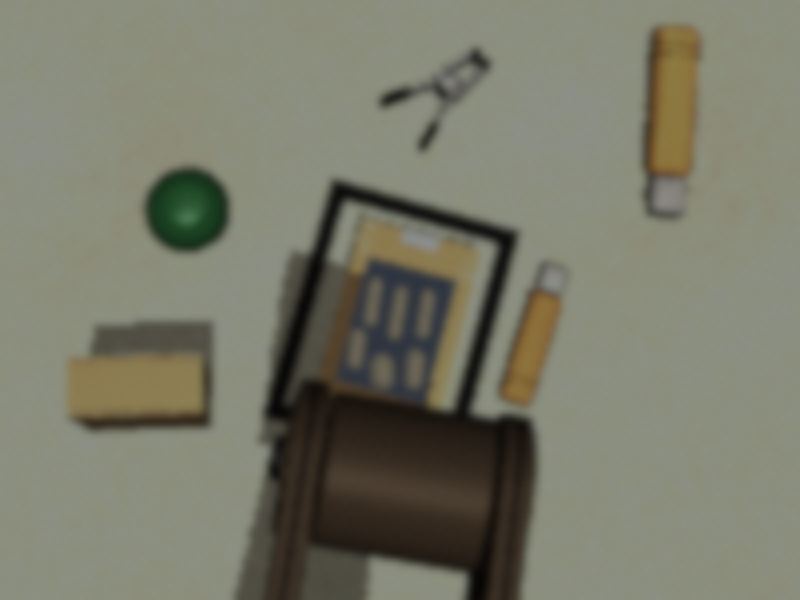

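The carton lies flat inside the tape with the window up, and its box is about x -79 to 73, y -52 to 50 mm in the bay. The pointer ends are near y -110 and -116 mm, the paperweight, clamp and knee are unmoved, and the arm is clear. I hand the job in.

```bash
python3 -c "
from plant import ctrl
print(ctrl.sign_off())"
```

```text
the job is handed in; nothing more can be done
None
```

The job is handed in at about 8.4 s on the clock. The pointer handle is off the outline and the carton lies flat inside it, window up. Sign-off reports no verdict, so the result rests on my last checks.

**What I did:** I pushed the small handle sideways out of the outline with the open fingers. Then I pushed the nearest carton near the top of its window face until it went over by itself. I took nothing between the fingers and lifted nothing.

**What the last checks showed:**
- **Carton:** its corners lie at about x -79 to +73 mm and y -55 to +50 mm in the bay frame, against limits of ±105 and ±82. The top face is at 42–44 mm, and its slope is under 1°.
- **Handle:** its ends are at about y -110 and -116 mm from the top camera, against the -90 mm needed. The two cameras differ by a few millimetres here, and both put it clear of the tape.
- **Paperweight, clamp and knee:** image comparison from the start shows shifts under 0.15 pixel, so they have not moved. I saw no contact with the hanging foot, but I did not measure its swing.
- **Arm:** it is clear of everything. The last force reading was about 1 N, which is noise level.

The top and side views disagreed by about 2–3 mm on the bay position. I measured each object against the bay in the same camera, so this does not affect the margins above. No check failed.

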